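# Key on the curing unit

### The job

Switch on the curing unit: take the big key out of its wooden rest, push it fully home in the lock on the unit's sloping panel, then turn it clockwise as far as it goes. Leave the key in the lock, turned, and let go; turn the lock only with the key in it, and do not disturb the models and other things on the bench.

Things in the scene. Friction and masses are not known exactly. Their poses are not given: they have to be found in the camera images.
- key: Steel key with flat grey bow, 104 mm long, 0.11 kg, standing blade down in the rest. Origin: centre of the blade's tip; +z from tip to bow, x wide, y thin. Blade 18 (x) x 8 (y) mm, z 0-58 mm, its last 6 mm narrowed to 13 x 4.5. Round collar, 35 mm diameter, z 36-44 mm, stops it when fully home. Bow 56 (x) x 14 (y) mm, z 58-104 mm: grip across y. Same after half a turn about z.
- key_collar (a point): Centre of the underside of the key's collar, 36 mm above its tip; axes as the key's.
- rest: Fixed wooden block 80 (x) x 60 (y) x 45 (z) mm in which the key stands, its collar resting on top. Origin: centre of the underside. Slot 23 mm along x by 13 mm along y, 40 mm deep, open upward: the key's blade is in it 36 mm deep.
- console: Fixed white curing unit, wedge-shaped, 230 mm deep (x), 200 mm wide (y), 115 mm high, amber window on its flat top. Origin: middle of its width, at table height, 133 mm from its back; +x points to its back, its front -x. The panel slopes 30 degrees, from 35 mm high at x = -99 mm to 115 mm at x = 39 mm; the lock is in its middle.
- keyway (a point): Centre of the keyway's mouth on the round steel face (55 mm across) of the lock cylinder, at x -50, z 110 mm in the console's frame, inside a fixed bezel 69 mm across, 40 mm proud of the panel. +z: out along the lock's axis, 30 degrees from vertical. x: slot's long side, y: short side; both turn with the lock. Slot 21 x 11 mm, 42 deep, 3 mm chamfer. Key fits either way round; home: collar on face.
- lock (a joint): Angle of the lock cylinder in rad, growing clockwise as seen looking at the lock's face; 0: slot straight up the slope (off), 1.4: the stop (on). It starts between 0 and 0.3 and stays where it is left; turning takes about 0.1 N m. The key has about 0.17 rad of play in the slot before it drives the lock.
- model_a: Bystander: white plaster dental model, 62 x 66 x 37 mm, on the bench; origin at its underside. Leave it alone.
- model_b: Bystander: second plaster dental model, 62 x 66 x 37 mm; origin at its underside. Leave it alone.
- articulator: Bystander: dark metal articulator with plaster casts, about 140 x 120 x 125 mm; origin at its underside. Leave it alone.
- bowl: Bystander: rubber mixing bowl, 110 mm across, 65 mm high; origin at its underside. Leave it alone.
- jar: Bystander: white jar, 64 mm across, 85 mm high; origin at its underside. Leave it alone.
- spatula: Bystander: spatula 170 mm long lying on the bench behind; origin at its underside. Leave it alone.
Not all that is in view belongs to the job. Of the things like the key, leave any that is pink; of the rest the larger one is meant.

How it is judged:
By the outcome, as a careful person would: the job done as asked, in the order asked, and still so for the second after the job is handed in, with the robot touching nothing.
It also fails if it takes over 51 s, if anything falls off the work surface, if the arm or the gripper's body presses on something with over 40 N, if the wrist force passes 120 N, or if a joint passes its speed limit or range.

### The arm

A 7-joint arm with a two-finger parallel gripper is mounted at the origin on the work surface. World frame = base frame: x ahead of the robot, y to its left, z up, the work surface at z = 0. Lengths are in m, angles in degrees, forces in N, time in s.
With the tool pointing down it reaches from about 0.35 to 0.9 m from the base axis. Payload 19.9 kg.
Tool frame: the origin (TCP) lies at the very end of the fingers, on their centre line; the grasp point (between the pads) lies 19 mm behind it; z points along the fingers, y is the line along which they close (so a half turn about z gives the same grasp; the last joint's range is limited). The gripper opens to 85 mm and grips with 20 to 120 N. Pads are 22 mm wide; open, the fingers measure 114 mm over their backs; the gripper's body (76 mm by 85 mm) begins 54 mm behind the grasp point. The pads swing forward as they close: fully open they stand 13 mm farther back than shut.
Start: joints at [67.58, 23.915, -0.59, 92.452, 0.269, 63.638, -3.037], TCP at [0.214, -0.587, 0.231] pointing down, gripper open.
Joint ranges: [-161.28, 161.28], [-22.2, 115.67], [-73.04, 71.86], [3.21, 147.25], [-68.34, 248.33], [10.77, 114.83], [-161.83, 161.83]. Speed limits (degrees/s): [108.29, 108.29, 136.94, 136.94, 172.46, 172.46, 172.46].

### API

Orientations are given as a 3x3 rotation matrix whose columns are the frame's x, y, z axes.
In Python, from plant import ctrl gives the robot as it stands.
- The arm moves only by the shell command python3 -m jog 'ROWS'. ROWS is JSON, one flat list of numbers, 7 for each row, row after row: the shift along the tool's x, y, z in units of 40 mm (1.0 is 40 mm), then the turn, a rotation vector about the tool's x, y, z in units of 5 degrees (1.0 is 5 degrees), then the closure, from -1 (fully open) to 1 (shut). A call has 1 to 12 rows; each row shifts and turns the commanded pose from where the row before left it, along the tool's axes as they then stand; what a row does not reach is not made up. A row lasts 1/8 s, in which the tool goes at most 62.5 mm and 10.7 degrees, less where a joint would pass 70% of its speed; a pose out of reach is approached as far as the arm can. A call is refused whole if a number of a shift passes 1 or a number of a turn 1, either way. A call with a gripper value outside its range is refused whole. The fingers move at their own pace and stop on an object; the grip force is fixed at half the most. Time passes only in rows, so rows that do not move let the fingers close. It gives the time, the measured TCP pose, the force, the opening and the grip force at its end, in the units of the state.
- ctrl.get_state(): the state, without advancing time (a new reading comes with each control period).
- ctrl.camera(name): name is "side" or "top"; returns the picture (400x640x3 uint8, red, green, blue); there is no depth.
- ctrl.camera_info(name): a dict with "vertical_fov" (degrees; the focal length in pixels is half the picture's height over the tangent of half this angle, whatever the lens; pixels are square), "cx", "cy" (the principal point, pixels), "dist" ([k1, k2, p1, p2, k3] as OpenCV has them; the pictures are not rectified), "xyz" and "orientation" of the camera in the world. Camera axes: x right, y down, z forward; pixel columns grow to the right and rows downward; lengths in m; the calibration is good to about 2 mm. A picture is of the moment at which its call begins. camera_info takes no time and is no camera call.
- ctrl.hand_in(): hands the job in; it is judged then, once.
The state is a dict: "time": time; "q": joint angles; "joint_velocities": joint speeds; "tau": joint torques, N m; "position": TCP position; "tool_rot": TCP orientation; "force": force on the tool from outside, world axes, zero at the start; "moment": the same for the moment, N m; "gripper_width": finger opening in m; "grip_force": force on a finger pad.
Only numpy, scipy, OpenCV 4.12 (cv2) and the standard library are available. Lean on these libraries where they do the work, as an engineer would, in place of code of your own. Each camera call takes 0.05 s, during which the arm holds its last target. There are 200 camera calls.

## Working session

There is one attempt and no reset: what is moved stays moved. The work goes in short steps, Python scripts to look and compute and a shell command to move; the robot and the scene stay as the last step left them, time stands still between calls to the robot, and variables do not carry over. Pictures are saved under pics/ and viewed, at most 10 in all, crops included, and the job is handed in when it is done.

```bash
mkdir -p pics; cat > h.py <<'E'
import numpy as np, cv2
from plant import ctrl
def cam(n):
    i=ctrl.camera_info(n); f=200/np.tan(np.radians(i["vertical_fov"])/2)
    K=np.array([[f,0,i["cx"]],[0,f,i["cy"]],[0,0,1.]])
    return K,np.array(i["dist"],float),np.array(i["xyz"],float),np.array(i["orientation"],float).reshape(3,3)
def ray(n,uv):
    K,d,c,R=cam(n); p=cv2.undistortPoints(np.array(uv,float).reshape(-1,1,2),K,d).reshape(-1,2)
    r=np.c_[p,np.ones(len(p))]@R.T
    return c,r/np.linalg.norm(r,axis=1)[:,None]
def onz(n,uv,z):
    c,r=ray(n,uv); return c+r*((z-c[2])/r[:,2])[:,None]
def tri(uv1,uv2,n1="side",n2="top"):
    c1,r1=ray(n1,uv1); c2,r2=ray(n2,uv2); out=[]
    for a,b in zip(r1,r2):
        A=np.eye(3)-np.outer(a,a);B=np.eye(3)-np.outer(b,b)
        p=np.linalg.solve(A+B,A@c1+B@c2); out.append(np.r_[p,np.linalg.norm(A@(p-c1))])
    return np.array(out)
def proj(n,P):
    K,d,c,R=cam(n); return cv2.projectPoints((np.array(P,float).reshape(-1,3)-c)@R,np.zeros(3),np.zeros(3),K,d)[0].reshape(-1,2)
def snap(n,f):
    im=ctrl.camera(n)[:,:,::-1].copy(); cv2.imwrite("pics/"+f,im); return im
E
python3 - <<'E'
from h import *
for n in("side","top"):
    snap(n,n+"0.png"); print(n,cam(n)[2],cam(n)[3].round(3).tolist(),cam(n)[0][0,0],cam(n)[1])
print(ctrl.get_state())
E
```

```text
side [0.11928077 1.1184519  0.83176443] [[-0.922, -0.193, 0.336], [-0.387, 0.477, -0.789], [-0.007, -0.858, -0.514]] 507.12388152626403 [-0.07203113  0.          0.          0.          0.        ]
top [ 0.40783166 -0.01892686  1.23775923] [[-0.012, -0.984, 0.175], [-1.0, 0.009, -0.02], [0.018, -0.175, -0.984]] 408.2564859858881 [-0.10197227  0.          0.          0.          0.        ]
{'time': 0.1, 'q': array([67.5806569 , 23.9435484 , -0.5882355 , 92.482122  ,  0.26921749,
       63.6387034 , -3.03744566]), 'joint_velocities': array([-0.00110962, -0.04611657, -0.03024846, -0.08499821, -0.11777084,
        0.01248373,  0.02181422]), 'tau': array([ 1.70163876e-03, -8.65818429e+01,  6.80197366e-01, -4.35637629e+01,
        1.91705895e-02,  4.99322370e-03, -5.50874529e-05]), 'position': array([ 0.21405176, -0.58686644,  0.23073432]), 'tool_rot': array([[ 9.39457654e-01,  3.42664701e-01, -4.69030091e-04],
       [ 3.42665007e-01, -9.39457131e-01,  9.95489422e-04],
       [-9.95145794e-05, -1.09594036e-03, -9.99999395e-01]]), 'force': array([-0.60092832,  0.02848235, -0.49938449]), 'moment': array([-0.02153431,  0.02519493,  0.05282805]), 'grip_force': 0.0, 'gripper_width': 0.08538513727666558}
```

View pics/side0.png

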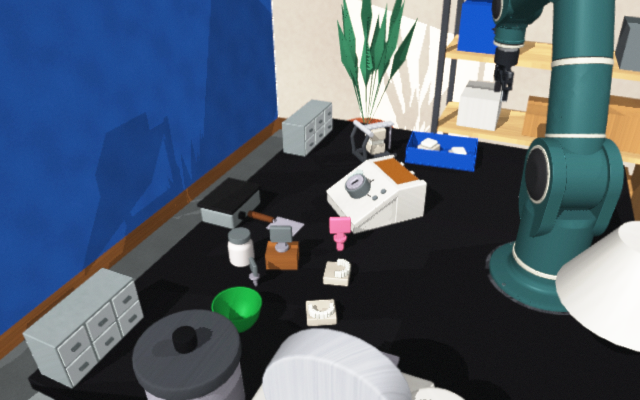

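View pics/top0.png

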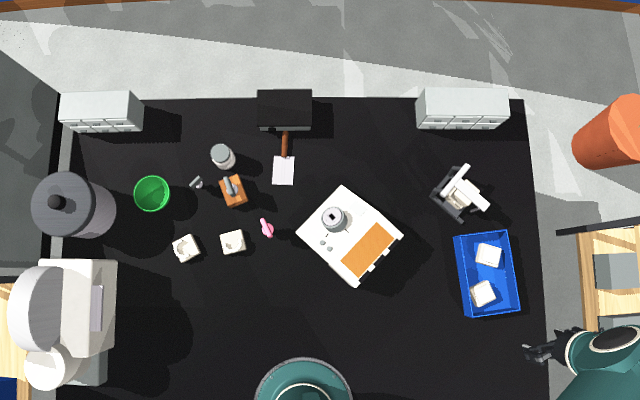

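Side view: the candidates are the grey key in the wooden rest (side 281,237; top 232,187), a pink key (side 340,230; top 267,228) and a small grey key (side 254,272; top 196,182). I choose the one in the wooden rest. The lock is at side 357,185 and top 334,219. Next is a close crop of both.

```bash
python3 - <<'E'
from h import *
s=cv2.imread("pics/side0.png");t=cv2.imread("pics/top0.png")
c=lambda im,u,v,w,h:cv2.resize(im[v:v+h,u:u+w],(400,300),interpolation=cv2.INTER_CUBIC)
o=np.vstack([np.hstack([c(s,250,215,80,60),c(s,325,160,80,60)]),np.hstack([c(t,190,160,80,60),c(t,300,190,80,60)])])
cv2.imwrite("pics/crop1.png",o)
E
```

```text
(no output)
```

View pics/crop1.png

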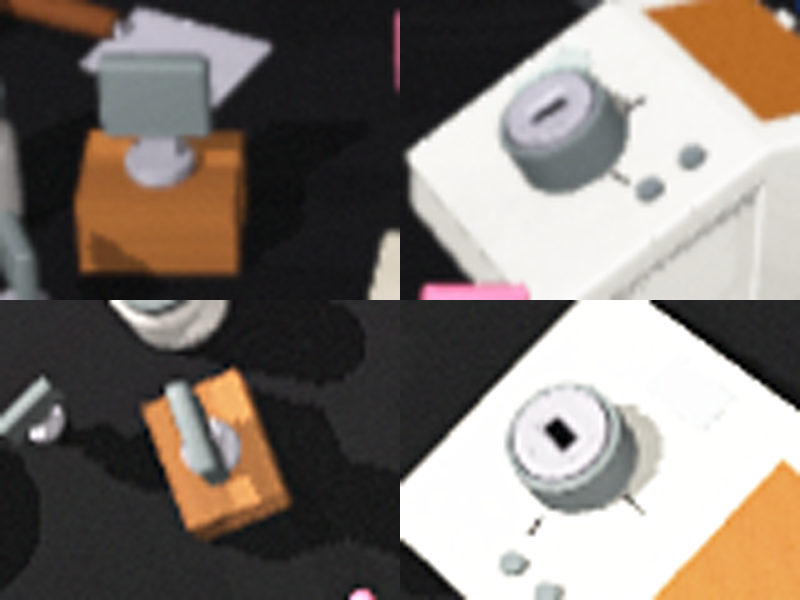

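The crop confirms the grey key standing in the wooden rest: bow at about side (281,234), collar at (281,247). The slot is at about top (332.4,216.6) and side (354.8,182). Next I measure both.

```bash
cat > m.py <<'E'
from h import *
s=cv2.imread("pics/side0.png");t=cv2.imread("pics/top0.png")
def blob(im,lo,hi,box,hsv=True):
    u,v,w,h=box; c=im[v:v+h,u:u+w]; c=cv2.cvtColor(c,cv2.COLOR_BGR2HSV) if hsv else c
    m=cv2.inRange(c,np.array(lo),np.array(hi)); k,l,st,ce=cv2.connectedComponentsWithStats(m)
    i=1+np.argmax(st[1:,4]); ys,xs=np.nonzero(l==i); return np.c_[xs+u,ys+v].astype(float)
def rect(P): 
    (c,wh,a)=cv2.minAreaRect(P[:,:2].astype(np.float32)); return np.round(c,4),np.round(wh,4),round(a,1)
am=blob(t,(8,120,120),(25,255,255),(330,210,80,70)); print("amber top",rect(onz("top",am,.115)))
am=blob(s,(5,120,80),(25,255,255),(365,150,60,40)); print("amber side",rect(onz("side",am,.115)))
rt=blob(t,(5,110,60),(25,255,255),(210,165,50,50)); print("rest top",rect(onz("top",rt,.045)))
q=lambda L,u,v,ou,ov:[[u+(a-ou)/5-.4,v+(b-ov)/5-.4] for a,b in L]
rc=q([(145,405),(235,370),(290,495),(193,530)],190,160,0,300); P=onz("top",rc,.045);print("rest corners",P.round(4).tolist(),P.mean(0))
bt=q([(168,386),(186,381),(227,474),(210,482)],190,160,0,300); print("bow top",onz("top",bt,.113).round(4).tolist(),onz("top",bt,.113).mean(0))
bs=q([(100,52),(208,55)],250,215,0,0); print("bow side",onz("side",bs,.113).round(4).tolist())
cs=q([(159,160)],250,215,0,0);print("collar side",onz("side",cs,.053))
# slot
for im,n,b in((t,"top",(322,206,20,20)),(s,"side",(345,174,20,16))):
    g=cv2.cvtColor(im,cv2.COLOR_BGR2GRAY)[b[1]:b[1]+b[3],b[0]:b[0]+b[2]]; print(n);print(g)
E
python3 m.py
```

```text
amber top (array([ 0.4528, -0.181 ]), array([0.067 , 0.1473]), 45.7)
amber side (array([ 0.4504, -0.1861]), array([0.0713, 0.1466]), 45.9)
rest top (array([0.6332, 0.2036]), array([0.092 , 0.0654]), 21.7)
rest corners [[0.6635, 0.2463, 0.045], [0.6844, 0.1927, 0.045], [0.6081, 0.1583, 0.045], [0.5877, 0.2156, 0.045]] [0.63591951 0.20324221 0.045     ]
bow top [[0.6598, 0.2185, 0.113], [0.6625, 0.2083, 0.113], [0.609, 0.1838, 0.113], [0.6045, 0.1933, 0.113]] [0.63393461 0.20097867 0.113     ]
bow side [[0.6621, 0.2092, 0.113], [0.6108, 0.191, 0.113]]
collar side [[0.63322746 0.20798043 0.053     ]]
top
[[255 254 254 254 255 255 255 253 254 247 239 239 240 242 249 251 252 255
  255 255]
 [254 254 254 255 255 253 246 226 230 209 210 228 223 185 200 213 212 253
  255 255]
 [254 254 255 255 253 221 193 190 230 237 235 242 239 226 231 205 188 206
  245 255]
 [254 255 255 250 222 214 230 226 242 240 240 240 241 244 242 230 214 169
  202 235]
 [255 255 249 205 219 233 243 244 241 241 240 241 241 243 246 244 242 193
  148 207]
 [255 250 203 219 238 240 242 244 239 243 242 241 241 242 244 246 
[... 1875 characters left out ...]
 203 171
  130 145]
 [212 179 197 200 201 213 206 154  93  72 102 159 181 196 202 205 201 160
  139 146]
 [184 180 195 200 199 199 159  93 102 154 175 192 196 200 205 205 181 150
  148 130]
 [171 171 193 200 198 190 150 133 168 193 196 190 190 202 205 183 159 149
  140 116]
 [163 150 190 196 188 196 186 184 195 193 193 197 197 200 182 156 152 143
  124 114]
 [156 124 185 196 194 198 199 197 200 198 197 203 199 179 155 148 147 128
  115 113]
 [159 114 148 186 197 199 190 188 201 202 186 178 171 158 152 142 130 117
  113 111]
 [168 130 116 146 167 175 174 168 173 174 166 155 154 148 135 125 117 115
  113 112]
 [190 151 130 124 134 144 149 144 147 147 154 147 134 128 117 116 115 114
  113 112]]
```

```bash
cat > l.py <<'E'
from m import *
print('----')
a=np.radians(225.7); xc=np.array([np.cos(a),np.sin(a),0]); yc=np.array([-np.sin(a),np.cos(a),0]); z=np.array([0,0,1.])
ax=np.cos(np.pi/6)*z-.5*xc; up=xc*np.cos(np.pi/6)+.5*z; rt=np.cross(up,ax)  # right as seen looking at face
def slot(im,n,b,ref):
    u,v,w,h=b; g=cv2.cvtColor(im,cv2.COLOR_BGR2GRAY).astype(float)[v:v+h,u:u+w]
    W=np.clip(ref-g,0,None); W[W<30]=0
    ys,xs=np.nonzero(W); W=W[ys,xs]; return np.c_[xs+u,ys+v].astype(float),W
T=slot(t,"top",(327,212,9,10),235); S=slot(s,"side",(349,178,11,8),190)
ct=(T[0]*T[1][:,None]).sum(0)/T[1].sum(); cs=(S[0]*S[1][:,None]).sum(0)/S[1].sum()
print(ct,cs,"tri",tri([cs],[ct]), "z.11 top",onz("top",[ct],.11),"side",onz("side",[cs],.11))
C=tri([cs],[ct])[0,:3]
for n,(p,W) in(("top",T),("side",S)):
    c,r=ray(n,p); P=c+r*(((C-c)@ax)/(r@ax))[:,None]
    X=np.c_[(P-C)@up,(P-C)@rt]; m=(X*W[:,None]).sum(0)/W.sum(); M=((X-m).T*W)@(X-m)/W.sum()
    e,V=np.linalg.eigh(M); v=V[:,1]; print(n,"clockwise deg",np.degrees(np.arctan2(v[1],v[0])),np.sqrt(12*e))
print("console org",C-(-.05*xc+.11*z),"amber pred centre?", [( np.array([.4515,-.1835,.115])-C)@d for d in(xc,yc)])
# white outline top
w=blob(t,(0,0,150),(180,60,255),(285,170,130,125)); print(rect(w))
E
python3 l.py | sed -n '/----/,$p'
```

```text
----
[331.53551913 216.34640906] [354.49380015 181.60102115] tri [[ 0.54452923 -0.08579939  0.10801568  0.00071156]] z.11 top [[ 0.5449766  -0.08548946  0.11      ]] side [[ 0.54264357 -0.08257618  0.11      ]]
top clockwise deg -171.93648118362213 [0.01150876 0.02004872]
side clockwise deg -171.27791649041933 [0.00895291 0.02187414]
console org [ 0.50960847 -0.12158402 -0.00198432] amber pred centre? [np.float64(0.13489665942398937), np.float64(0.0016552555821459623)]
(array([348.9795, 233.9452]), array([82.9104, 73.4364]), 42.9)
```

```bash
cat > p.py <<'E'
from h import *
from scipy.spatial.transform import Rotation as Ro
def U(v): v=np.array(v,float); return v/np.linalg.norm(v)
KY=np.radians(22.7); kx=np.array([np.cos(KY),np.sin(KY),0]); ky=np.array([-np.sin(KY),np.cos(KY),0])
KP=np.array([.634,.2035,0])
a=np.radians(225.7); xc=np.array([np.cos(a),np.sin(a),0]); zw=np.array([0,0,1.])
ax=np.cos(np.pi/6)*zw-.5*xc; up=xc*np.cos(np.pi/6)+.5*zw; rt=np.cross(up,ax)
LP=np.array([.5443,-.0850,.109])
def sx(deg): d=np.radians(deg); return up*np.cos(d)+rt*np.sin(d)
Rg=np.c_[kx,-ky,-zw]                       # grasp: tool y = -key y
def Rl(deg): x=-sx(deg); z=-ax; return np.c_[x,np.cross(z,x),z]
def go(P,R=None):
    s=ctrl.get_state(); R0=np.array(s["tool_rot"]); p=np.array(s["position"])
    rv=np.zeros(3) if R is None else Ro.from_matrix(R0.T@R).as_rotvec(degrees=True)
    print("shift units (current axes)",(R0.T@(P-p)/.04).round(3),"| after turn",((R if R is not None else R0).T@(P-p)/.04).round(3),"| turn units",(rv/5).round(3))
    print("t",round(s["time"],2),"p",p.round(4),"q",s["q"].round(1),"F",s["force"].round(1),"M",s["moment"].round(2),"w",round(s["gripper_width"],4),s["grip_force"])
E
python3 -c "
from p import *
go(KP+[0,0,.16],Rg); print(Rl(8.4).round(3))"
```

```text
shift units (current axes) [ 16.634 -14.963   1.783] | after turn [ 17.311 -14.177   1.768] | turn units [-0.013  0.001 -0.532]
t 0.1 p [ 0.2141 -0.5869  0.2307] q [67.6 23.9 -0.6 92.5  0.3 63.6 -3. ] F [-0.6  0.  -0.5] M [-0.02  0.03  0.05] w 0.0854 0.0
[[ 0.703  0.62  -0.349]
 [ 0.511 -0.781 -0.358]
 [-0.495  0.073 -0.866]]
```

```bash
python3 -m jog '[0.4,-0.32,0,0,0,-0.53,-1, 0.8,-0.65,0,0,0,0,-1, 0.8,-0.65,0,0,0,0,-1, 0.8,-0.65,0,0,0,0,-1, 0.8,-0.65,0,0,0,0,-1, 0.8,-0.65,0,0,0,0,-1, 0.8,-0.65,0,0,0,0,-1, 0.8,-0.65,0,0,0,0,-1, 0.8,-0.65,0,0,0,0,-1, 0.8,-0.65,0,0,0,0,-1, 0.8,-0.65,0,0,0,0,-1, 0.8,-0.65,0,0,0,0,-1]'
python3 -m jog '[0.8,-0.65,0,0,0,0,-1, 0.8,-0.65,0,0,0,0,-1, 0.8,-0.65,0,0,0,0,-1, 0.8,-0.65,0,0,0,0,-1, 0.8,-0.65,0,0,0,0,-1, 0.8,-0.65,0,0,0,0,-1, 0.8,-0.65,0,0,0,0,-1, 0.8,-0.65,0,0,0,0,-1, 0.5,-0.4,0.3,0,0,0,-1, 0,0,0.3,0,0,0,-1]'
python3 -c "
from p import *
go(KP+[0,0,.16],Rg)"
```

```text
time: 1.6
position: [0.4394, -0.1678, 0.2313]
tool_rot: [[0.922, 0.388, -0.0], [0.388, -0.922, -0.0], [-0.0, 0.0, -1.0]]
force: [0.2, 0.4, -0.2]
gripper_width: 0.0851
grip_force: 0.0
time: 2.85
position: [0.6069, 0.1459, 0.2066]
tool_rot: [[0.921, 0.39, -0.0], [0.39, -0.921, 0.001], [-0.0, -0.001, -1.0]]
force: [-0.3, -0.6, -0.7]
gripper_width: 0.0854
grip_force: 0.0
shift units (current axes) [ 1.186 -1.06   1.165] | after turn [ 1.181 -1.066  1.164] | turn units [-0.012  0.001  0.05 ]
t 2.85 p [0.6069 0.1459 0.2066] q [  3.5  27.4 -26.8  93.3  13.5  62.5 -94. ] F [-0.3 -0.6 -0.7] M [-0.04  0.05 -0.03] w 0.0854 0.0
```

```bash
python3 -m jog '[0.6,-0.53,0.4,0,0,0.05,-1, 0.58,-0.53,0.4,0,0,0,-1, 0,0,0.36,0,0,0,-1, 0,0,0,0,0,0,-1, 0,0,0,0,0,0,-1]'
python3 - <<'E'
from p import *
go(KP+[0,0,.071],Rg)
s=snap("side","s1.png");t=snap("top","t1.png")
c=lambda im,u,v,w,h:cv2.resize(im[v:v+h,u:u+w],(400,300),interpolation=cv2.INTER_CUBIC)
cv2.imwrite("pics/c2.png",np.hstack([c(s,240,180,100,75),c(t,180,140,100,75)]))
E
```

```text
time: 3.48
position: [0.6348, 0.1994, 0.1616]
tool_rot: [[0.925, 0.381, 0.001], [0.381, -0.925, -0.0], [0.0, 0.0, -1.0]]
force: [0.2, 0.5, 0.0]
gripper_width: 0.0853
grip_force: 0.0
shift units (current axes) [ 0.018 -0.103  2.264] | after turn [ 0.02  -0.102  2.264] | turn units [ 0.006 -0.005 -0.061]
t 3.48 p [0.6348 0.1994 0.1616] q [ -2.2  34.1 -25.7  89.1  16.3  60.5 -99.7] F [0.2 0.5 0. ] M [-0.02  0.01  0.01] w 0.0853 0.0
```

View pics/c2.png

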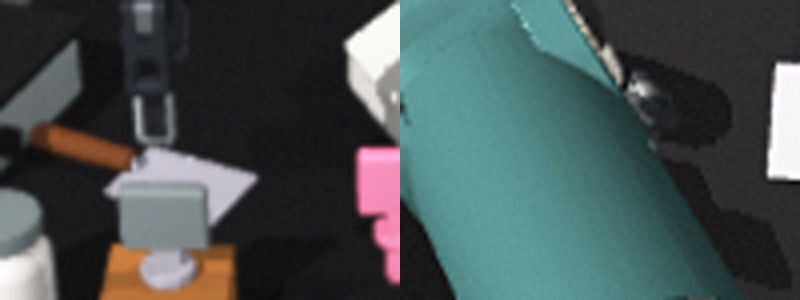

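The fingers are above the key, bow in side crop at (163,215) and fingertip at (154,140). I check that offset by projection.

```bash
python3 - <<'E'
from p import *
p=ctrl.get_state()["position"]; R=ctrl.get_state()["tool_rot"]
f=lambda P:((proj("side",P)-[240,180])*4).round(1).tolist()
print("near finger tip outer, open", f([p+R@[0,-.0427,-.013],p+R@[.011,-.0427,-.013],p+R@[-.011,-.0427,-.013]]))
b=[KP+i*28e-3*kx-j*7e-3*ky+[0,0,z] for z in(.113,.067) for j in(1,-1) for i in(1,-1)]
print(f(b))
E
```

```text
near finger tip outer, open [[152.2, 136.2], [133.7, 136.2], [170.8, 136.2]]
[[118.9, 178.7], [208.1, 178.3], [116.7, 191.5], [206.7, 191.1], [123.6, 238.2], [211.2, 237.8], [121.5, 251.2], [209.9, 250.9]]
```

```bash
python3 -m jog '[0.02,-0.1,0.5,0,0,-0.06,-1, 0,0,0.6,0,0,0,-1, 0,0,0.6,0,0,0,-1, 0,0,0.4,0,0,0,-1, 0,0,0.16,0,0,0,-1, 0,0,0,0,0,0,-1, 0,0,0,0,0,0,1, 0,0,0,0,0,0,1, 0,0,0,0,0,0,1, 0,0,0,0,0,0,1, 0,0,0,0,0,0,1, 0,0,0,0,0,0,1]'
python3 -c "
from p import *
go(KP+[0,0,.071],Rg)"
```

```text
time: 5.08
position: [0.6342, 0.2045, 0.0708]
tool_rot: [[0.922, 0.387, 0.0], [0.387, -0.922, 0.0], [0.0, -0.0, -1.0]]
force: [-0.7, -0.4, 4.9]
gripper_width: 0.0135
grip_force: 58.7
shift units (current axes) [-0.013  0.022 -0.006] | after turn [-0.013  0.022 -0.006] | turn units [-0.    -0.004  0.009]
t 5.08 p [0.6342 0.2045 0.0708] q [  -3.9   40.2  -23.8   92.    19.4   51.9 -102.1] F [-0.7 -0.4  4.9] M [-0.12  0.12  0.06] w 0.0135 58.68204653263092
```

```bash
python3 -m jog '[0,0,-0.3,0,0,0,1, 0,0,-0.5,0,0,0,1, 0,0,-0.7,0,0,0,1, 0,0,-0.8,0,0,0,1, 0,0,-0.8,0,0,0,1, 0,0,-0.8,0,0,0,1, 0,0,-0.4,0,0,0,1, 0,0,0,0,0,0,1]'
python3 -c "
from p import *
go(LP+ax*.1118,Rl(8.4)); print((LP+ax*.1118).round(4))"
```

```text
time: 6.08
position: [0.6343, 0.2046, 0.2436]
tool_rot: [[0.922, 0.387, 0.002], [0.387, -0.922, 0.0], [0.002, 0.0, -1.0]]
force: [0.4, 0.4, -0.8]
gripper_width: 0.0134
grip_force: 58.3
shift units (current axes) [-3.587  5.262  0.94 ] | after turn [-3.616  4.018  3.496] | turn units [-1.621 -5.811 -2.847]
t 6.08 p [0.6343 0.2046 0.2436] q [ -1.8  29.9 -27.1  84.5  14.1  68.8 -98.2] F [ 0.4  0.4 -0.8] M [-0.03 -0.02 -0.05] w 0.0134 58.32253575325012
[ 0.5833 -0.045   0.2058]
```

```bash
python3 -m jog '[0,0,0,-0.2,-0.726,-0.356,1, 0,0,0,-0.2,-0.726,-0.356,1, 0,0,0,-0.2,-0.726,-0.356,1, 0,0,0,-0.2,-0.726,-0.356,1, 0,0,0,-0.2,-0.726,-0.356,1, 0,0,0,-0.2,-0.726,-0.356,1, 0,0,0,-0.2,-0.726,-0.356,1, 0,0,0,-0.2,-0.726,-0.356,1, 0,0,0,0,0,0,1]'
python3 -c "
from p import *
go(LP+ax*.1118,Rl(8.4))"
```

```text
time: 7.2
position: [0.6335, 0.2051, 0.2399]
tool_rot: [[0.7, 0.621, -0.354], [0.512, -0.781, -0.358], [-0.498, 0.069, -0.864]]
force: [-1.1, 0.3, -0.5]
gripper_width: 0.0131
grip_force: 58.4
shift units (current axes) [-3.653  4.045  3.417] | after turn [-3.655  4.046  3.414] | turn units [-0.031  0.044  0.032]
t 7.2 p [0.6335 0.2051 0.2399] q [-13.2  47.1 -23.9  61.   23.4 104.9 -87.3] F [-1.1  0.3 -0.5] M [ 0.44 -0.45  0.03] w 0.0131 58.35604012012482
```

```bash
python3 -m jog '[-0.45,0.5,0.43,0,0,0,1, -0.45,0.5,0.43,0,0,0,1, -0.45,0.5,0.43,0,0,0,1, -0.45,0.5,0.43,0,0,0,1, -0.45,0.5,0.43,0,0,0,1, -0.45,0.5,0.43,0,0,0,1, -0.45,0.5,0.43,0,0,0,1, -0.45,0.5,0.4,0,0,0,1, 0,0,0,0,0,0,1, 0,0,0,0,0,0,1]'
python3 - <<'E'
from p import *
go(LP+ax*.1118,Rl(8.4))
s=snap("side","s3.png");t=snap("top","t3.png")
c=lambda im,u,v,w,h:cv2.resize(im[v:v+h,u:u+w],(400,300),interpolation=cv2.INTER_CUBIC)
cv2.imwrite("pics/c3.png",np.hstack([c(s,310,130,100,75),c(t,280,160,100,75)]))
# key tip expected with nominal grasp
st=ctrl.get_state();p=st["position"];R=st["tool_rot"]
for n,o in(("side",(310,130)),("top",(280,160))): print(n,((proj(n,[p+R@[0,0,.0618],p+R@[.0065,0,.0618],p+R@[-.0065,0,.0618],p+R@[0,0,.0258],LP])-o)*4).round(1).tolist())
E
```

```text
time: 8.45
position: [0.584, -0.0425, 0.207]
tool_rot: [[0.703, 0.619, -0.351], [0.512, -0.782, -0.356], [-0.495, 0.071, -0.866]]
force: [0.4, 0.9, -0.8]
gripper_width: 0.0135
grip_force: 58.5
shift units (current axes) [-0.029  0.036  0.053] | after turn [-0.029  0.036  0.053] | turn units [-0.029 -0.002  0.008]
t 8.45 p [ 0.584  -0.0425  0.207 ] q [  6.2  36.1 -21.4  84.1  27.4  89.6 -74. ] F [ 0.4  0.9 -0.8] M [ 0.51 -0.48  0.01] w 0.0135 58.47879946231842
side [[143.7, 159.6], [135.9, 164.6], [151.5, 154.7], [120.6, 124.9], [176.9, 205.6]]
top [[177.3, 191.8], [172.0, 185.9], [182.6, 197.9], [159.2, 166.1], [205.4, 226.5]]
```

View pics/c3.png

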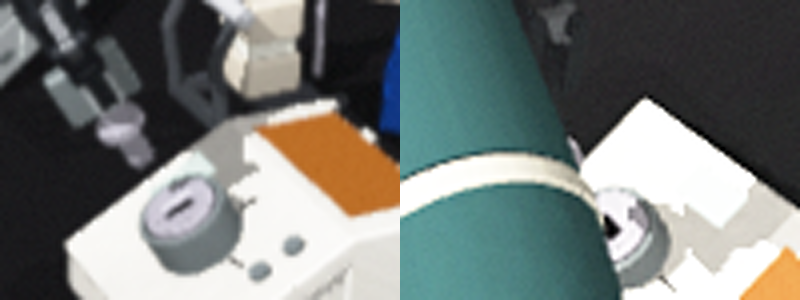

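Side crop: the key tip is at (142,165), predicted (144,160), and the slot is at (180,207), predicted (177,206). They are aligned within about 1–2 mm, so I insert gently.

```bash
python3 -m jog '[-0.03,0.04,0.3,-0.03,0,0,1, 0,0,0.4,0,0,0,1, 0,0,0.4,0,0,0,1, 0,0,0.15,0,0,0,1, 0,0,0.1,0,0,0,1, 0,0,0.1,0,0,0,1, 0,0,0.1,0,0,0,1, 0,0,0,0,0,0,1]'
python3 - <<'E'
from p import *
go(LP+ax*.0258,Rl(8.4)); s=ctrl.get_state(); R=s["tool_rot"]; print("tool F",(R.T@s["force"]).round(1),"tool M",(R.T@s["moment"]).round(2))
E
```

```text
time: 9.55
position: [0.5625, -0.0671, 0.154]
tool_rot: [[0.702, 0.62, -0.35], [0.511, -0.781, -0.359], [-0.496, 0.073, -0.865]]
force: [-0.5, -0.3, -0.9]
gripper_width: 0.0131
grip_force: 58.5
shift units (current axes) [ 0.009 -0.014  0.648] | after turn [ 0.008 -0.014  0.648] | turn units [0.003 0.015 0.012]
t 9.55 p [ 0.5625 -0.0671  0.154 ] q [  8.   37.1 -20.7  90.1  28.9  82.8 -75.1] F [-0.5 -0.3 -0.9] M [ 0.46 -0.48  0.05] w 0.0131 58.47852945327759
tool F [-0.  -0.1  1.1] tool M [ 0.05  0.66 -0.04]
```

```bash
python3 -m jog '[0.01,-0.01,0.2,0,0,0,1, 0,0,0.2,0,0,0,1, 0,0,0.15,0,0,0,1, 0,0,0.05,0,0,0,1, 0,0,0,0,0,0,1]'
cat > f.py <<'E'
from p import *
import sys
go(LP+ax*.0258,Rl(float(sys.argv[1]))); s=ctrl.get_state(); R=s["tool_rot"]; print("tool F",(R.T@s["force"]).round(1),"tool M",(R.T@s["moment"]).round(2))
E
python3 f.py 8.4
```

```text
time: 10.18
position: [0.5542, -0.0752, 0.1331]
tool_rot: [[0.702, 0.62, -0.35], [0.511, -0.781, -0.359], [-0.496, 0.073, -0.865]]
force: [0.6, -1.4, -1.7]
gripper_width: 0.0135
grip_force: 58.4
shift units (current axes) [-0.001 -0.006  0.05 ] | after turn [-0.001 -0.006  0.05 ] | turn units [0.003 0.014 0.01 ]
t 10.18 p [ 0.5542 -0.0752  0.1331] q [  8.6  37.7 -20.4  92.1  29.5  80.2 -75.7] F [ 0.6 -1.4 -1.7] M [ 0.29 -0.48  0.13] w 0.0135 58.400965332984924
tool F [0.5 1.3 1.8] tool M [-0.11  0.57 -0.05]
```

```bash
python3 -m jog '[0,0,0.03,0,0,0,1, 0,0,0.03,0,0,0,1, 0,0,0.03,0,0,0,1, 0,0,0,0,0,0,1]'
python3 f.py 8.4
```

```text
time: 10.68
position: [0.5542, -0.0753, 0.1323]
tool_rot: [[0.703, 0.621, -0.347], [0.512, -0.78, -0.359], [-0.493, 0.075, -0.867]]
force: [2.2, 6.5, 26.5]
gripper_width: 0.0133
grip_force: 62.4
shift units (current axes) [-0.009 -0.007  0.032] | after turn [-0.009 -0.007  0.032] | turn units [ 0.025 -0.017  0.008]
t 10.68 p [ 0.5542 -0.0753  0.1323] q [  8.6  37.7 -20.4  92.3  29.6  80.  -75.7] F [ 2.2  6.5 26.5] M [-0.33  1.67 -0.51] w 0.0133 62.39315986633301
tool F [ -8.2  -1.7 -26. ] tool M [ 0.87 -1.54 -0.05]
```

The key is home: the axial force rose sharply to 26 N within about 1 mm of the nominal depth. I ease off slightly and turn clockwise (+ about tool z), watching joint 7.

```bash
python3 -m jog '[0,0,-0.04,0,0,0,1, 0,0,0,0,0,0.8,1, 0,0,0,0,0,0.8,1, 0,0,0,0,0,0.8,1, 0,0,0,0,0,0.8,1, 0,0,0,0,0,0.8,1, 0,0,0,0,0,0.8,1, 0,0,0,0,0,0,1]'
python3 f.py 36.4
```

```text
time: 11.68
position: [0.5543, -0.0755, 0.1324]
tool_rot: [[0.895, 0.28, -0.348], [0.149, -0.921, -0.359], [-0.421, 0.269, -0.866]]
force: [3.4, 1.8, 9.1]
gripper_width: 0.013
grip_force: 59.9
shift units (current axes) [-0.013 -0.007  0.034] | after turn [-0.014 -0.006  0.034] | turn units [ 0.015 -0.014  0.794]
t 11.68 p [ 0.5543 -0.0755  0.1324] q [  5.2  37.1 -15.4  92.3  27.1  78.8 -97.8] F [3.4 1.8 9.1] M [-0.07 -0.19  0.04] w 0.013 59.866873025894165
tool F [-0.5  1.7 -9.7] tool M [-0.11  0.17  0.06]
```

```bash
python3 -m jog '[0,0,0,0,0,0.9,1, 0,0,0,0,0,0.9,1, 0,0,0,0,0,0.9,1, 0,0,0,0,0,0.9,1, 0,0,0,0,0,0.9,1, 0,0,0,0,0,0.9,1, 0,0,0,0,0,0.9,1, 0,0,0,0,0,0.9,1, 0,0,0,0,0,0.9,1, 0,0,0,0,0,0.9,1, 0,0,0,0,0,0,1]'
python3 f.py 90
```

```text
time: 13.05
position: [0.5545, -0.0748, 0.1321]
tool_rot: [[0.831, -0.434, -0.347], [-0.546, -0.758, -0.358], [-0.108, 0.487, -0.867]]
force: [3.4, 4.1, 5.3]
gripper_width: 0.0133
grip_force: 59.7
shift units (current axes) [-0.009  0.023  0.034] | after turn [-0.003  0.024  0.034] | turn units [-0.012 -0.019  2.523]
t 13.05 p [ 0.5545 -0.0748  0.1321] q [  -1.4   36.3   -6.1   92.6   22.4   76.7 -138.9] F [3.4 4.1 5.3] M [ 0.82 -0.63 -0.06] w 0.0133 59.6688848733902
tool F [-0.  -2.  -7.2] tool M [ 1.03  0.09 -0.01]
```

```bash
python3 -m jog '[0,0,0,0,0,0.5,1, 0,0,0,0,0,0.5,1, 0,0,0,0,0,0.5,1, 0,0,0,0,0,0.5,1, 0,0,0,0,0,0.3,1, 0,0,0,0,0,0,1]'
python3 f.py 90
python3 -m jog '[0,0,0,0,0,0.3,1, 0,0,0,0,0,0,1]'
python3 f.py 90
```

```text
time: 13.8
position: [0.5546, -0.0746, 0.1319]
tool_rot: [[0.729, -0.591, -0.347], [-0.685, -0.635, -0.358], [-0.009, 0.498, -0.867]]
force: [4.5, 4.4, 3.6]
gripper_width: 0.0133
grip_force: 59.6
shift units (current axes) [-0.003  0.03   0.035] | after turn [-0.003  0.03   0.035] | turn units [-0.019 -0.018  0.235]
t 13.8 p [ 0.5546 -0.0746  0.1319] q [  -3.2   36.2   -3.6   92.7   21.2   76.3 -149.3] F [4.5 4.4 3.6] M [ 1.02 -0.99 -0.01] w 0.0133 59.587740898132324
tool F [ 0.2 -3.7 -6.3] tool M [1.42 0.02 0.01]
time: 14.05
position: [0.5546, -0.0746, 0.1319]
tool_rot: [[0.713, -0.609, -0.347], [-0.701, -0.617, -0.358], [0.004, 0.498, -0.867]]
force: [4.2, 4.7, 3.5]
gripper_width: 0.0133
grip_force: 59.6
shift units (current axes) [-0.002  0.032  0.034] | after turn [-0.002  0.032  0.035] | turn units [-0.02  -0.018 -0.064]
t 14.05 p [ 0.5546 -0.0746  0.1319] q [  -3.4   36.2   -3.3   92.7   21.    76.2 -150.7] F [4.2 4.7 3.5] M [ 1.03 -1.08  0.01] w 0.0133 59.5826518535614
tool F [-0.3 -3.7 -6.1] tool M [1.5  0.04 0.02]
```

```bash
for i in 1; do python3 -m jog '[0,0,0,0,0,0.3,1, 0,0,0,0,0,0.3,1]'|sed -n 1,2p; done
python3 f.py 90
python3 -m jog '[0,0,0,0,0,0.3,1, 0,0,0,0,0,0.1,1]'|sed -n 1,2p
python3 f.py 90
python3 - <<'E'
from p import *
s=snap("side","s4.png"); cv2.imwrite("pics/c4.png",cv2.resize(s[140:215,310:410],(800,600),interpolation=cv2.INTER_CUBIC))
E
```

```text
time: 14.3
position: [0.5547, -0.0746, 0.1319]
shift units (current axes) [-0.002  0.034  0.035] | after turn [-0.004  0.033  0.035] | turn units [-0.023 -0.019 -0.666]
t 14.3 p [ 0.5547 -0.0746  0.1319] q [  -3.8   36.2   -2.7   92.7   20.7   76.1 -153.5] F [5.5 4.1 3. ] M [ 1.29 -1.09  0.46] w 0.0135 59.58837568759918
tool F [ 0.8 -4.4 -5.9] tool M [ 1.69  0.03 -0.46]
time: 14.55
position: [0.5548, -0.0745, 0.1319]
shift units (current axes) [-0.003  0.036  0.035] | after turn [-0.006  0.036  0.035] | turn units [-0.025 -0.023 -1.058]
t 14.55 p [ 0.5548 -0.0745  0.1319] q [  -4.2   36.2   -2.2   92.7   20.5   76.  -155.2] F [6.8 3.1 1.7] M [ 1.27 -1.26  0.9 ] w 0.0133 59.8255580663681
tool F [ 2.3 -5.4 -5. ] tool M [ 1.82  0.3  -0.77]
```

View pics/c4.png

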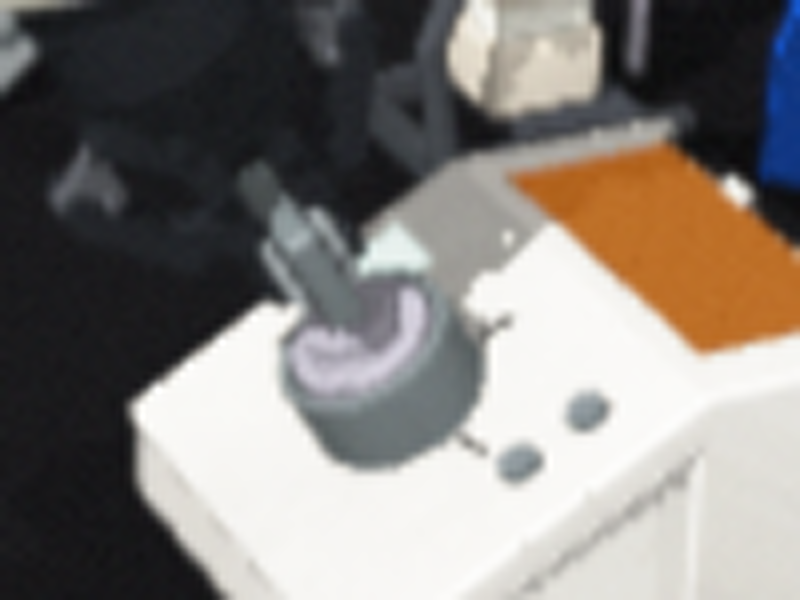

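The crop shows the bow gripped and turned edge-on at about (300,240), with the collar down on the lock face at (370,310). The torque jumped to 0.77 N m, so the lock is at its stop. I relieve the wind-up within the play, press lightly home and release.

```bash
python3 -m jog '[0,0.02,0,0,0,-0.5,1, 0,0.01,0.03,0,0,-0.4,1, 0,0,0.02,0,0,0,1, 0,0,0,0,0,0,1]'
python3 f.py 90
python3 -m jog '[0,0,-0.02,0,0,0,1, 0,0,0,0,0,0,-0.2, 0,0,0,0,0,0,-0.2, 0,0,0,0,0,0,-0.2, 0,0,0,0,0,0,-0.2, 0,0,0,0,0,0,-0.2]'
python3 f.py 90
```

```text
time: 15.1
position: [0.5545, -0.0748, 0.1319]
tool_rot: [[0.709, -0.616, -0.344], [-0.706, -0.612, -0.357], [0.01, 0.496, -0.868]]
force: [10.0, 12.1, 17.5]
gripper_width: 0.0134
grip_force: 62.1
shift units (current axes) [-0.004  0.027  0.032] | after turn [-0.005  0.026  0.032] | turn units [-0.056 -0.038 -0.155]
t 15.1 p [ 0.5545 -0.0748  0.1319] q [  -3.4   36.1   -3.2   92.8   21.    75.9 -151.1] F [10.  12.1 17.5] M [ 1.48 -0.88 -0.17] w 0.0134 62.12662696838379
tool F [ -1.3  -4.9 -22.9] tool M [ 1.67 -0.46 -0.05]
time: 15.85
position: [0.5523, -0.077, 0.1309]
tool_rot: [[0.707, -0.615, -0.35], [-0.707, -0.609, -0.359], [0.007, 0.501, -0.865]]
force: [-0.2, 0.2, 0.2]
gripper_width: 0.0511
grip_force: 0.0
shift units (current axes) [-0.003 -0.029 -0.029] | after turn [-0.002 -0.029 -0.029] | turn units [ 0.013 -0.001 -0.169]
t 15.85 p [ 0.5523 -0.077   0.1309] q [  -3.4   36.2   -3.1   93.    21.    76.1 -151.1] F [-0.2  0.2  0.2] M [ 0.34 -0.28  0.01] w 0.0511 0.0
tool F [-0.3  0.1 -0.2] tool M [ 0.44 -0.03 -0.02]
```

```bash
python3 -m jog '[0,0,-0.3,0,0,0,-0.2, 0,0,-0.5,0,0,0,-0.2, 0,0,-0.6,0,0,0,-0.2, 0,0,-0.7,0,0,0,-0.2, 0,0,-0.8,0,0,0,-0.2, 0,0,-0.8,0,0,0,-0.2, 0,0,-0.8,0,0,0,-0.2, 0,0,-0.4,0,0,0,-0.2, 0,0,0,0,0,0,-0.2]'
python3 - <<'E'
from p import *
s=snap("side","s5.png"); a=cv2.resize(s[140:215,310:410],(400,300),interpolation=cv2.INTER_CUBIC)
cv2.imwrite("pics/c5.png",np.vstack([a,cv2.resize(s,(400,250))]))
# expected bow for lock at stop, key angle range, tip depth 36
for d in(80,90):
    x=sx(d); y=np.cross(ax,x)
    print(d,((proj("side",[LP+ax*(z-.036)+i*.028*x+j*.007*y for z in(.104,) for i,j in((1,1),(1,-1),(-1,-1),(-1,1))])-[310,140])*4).round(0).tolist(), ((proj("side",[LP+ax*.004])-[310,140])*4).round(0).tolist())
E
```

```text
time: 16.98
position: [0.6211, -0.0063, 0.3009]
tool_rot: [[0.707, -0.615, -0.349], [-0.707, -0.61, -0.359], [0.008, 0.5, -0.866]]
force: [0.5, 0.1, -0.6]
gripper_width: 0.0513
grip_force: 0.0
80 [[164.0, 108.0], [150.0, 122.0], [106.0, 96.0], [120.0, 83.0]] [[175.0, 162.0]]
90 [[160.0, 113.0], [144.0, 126.0], [111.0, 91.0], [126.0, 79.0]] [[175.0, 162.0]]
```

View pics/c5.png

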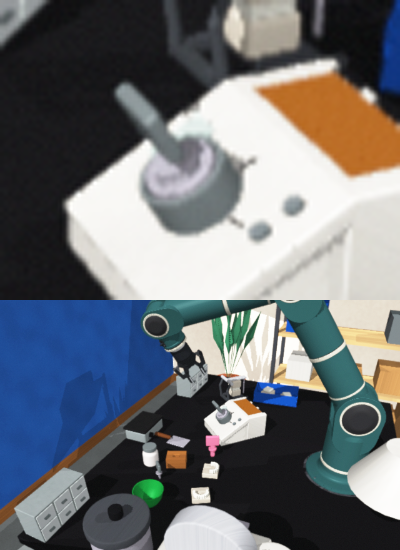

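The picture shows the key seated and turned, with its bow at about (145,108) in the crop as predicted. The gripper is clear, and the bystanders and pink key are in place.

```bash
python3 -c "
from plant import ctrl
print(ctrl.hand_in())"
```

```text
the job is handed in; nothing more can be done
None
```

I put the big key fully home in the lock, turned it clockwise to the stop and let go, then handed the job in at about 17 s; no verdict came back.

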